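# Free the bobbin keeper and weigh the copper wire

## Robot

A 6-joint arm with a two-finger parallel gripper is mounted at the origin on the work surface. World frame = base frame: x ahead of the robot, y to its left, z up, the work surface at z = 0. Lengths are in m, angles in rad, forces in N, time in s.
With the tool pointing down it reaches from about 0.325 to 0.775 m from the base axis. Payload 9.3 kg.
Tool frame: the origin (TCP) lies on the centre line of the jaws, within the pads' length; the fingertips stand 19 mm ahead of it and the grasp point (between the pads) is the TCP; y points along the fingers, z is the direction in which the jaws open and shut, and the axes are right-handed (so a half turn about y gives the same grasp; the last joint's range is limited). The gripper opens to 85 mm and grips with 20 to 120 N. Pads are 22 mm wide; open, the fingers measure 114 mm over their backs; the gripper's body (76 mm by 85 mm) begins 54 mm behind the grasp point. The pads swing forward as they close: fully open they stand 13 mm farther back than shut.
Start: joints at [1.157, 0.259, 0.021, 1.334, 0, 1.418], TCP at [0.142, 0.531, 0.25] pointing down, gripper open.
Joint ranges: [-3.04, 3.04], [-0.91, 1.82], [-1.04, 1.36], [-1.92, 1.95], [-1.52, 1.45], [-3.14, 3.14]. Speed limits (rad/s): [2.22, 2.22, 2.79, 3.14, 3.14, 3.14].

## Interface

Orientations are given as a unit quaternion [w, x, y, z].
In Python, from station import * gives the robot as it stands.
- The arm moves only by the shell command python3 -m jog 'ROWS'. ROWS is JSON, a list that holds one entry, the list of rows, each a list of 5 numbers: the opening in per cent of the stroke, from 0 (shut) to 100 (fully open), then the shift along the tool's x, y, z in mm, then the turn about the tool's y in rad. In form: [[[gripper, tx, ty, tz, twist], ...]]. A call has 1 to 10 rows; each row shifts and turns the pose as measured when the row begins, along the tool's axes as they then stand; what a row does not reach is not made up. A row lasts 1/8 s, in which the tool goes at most 62.5 mm and 10.7 degrees, less where a joint would pass 70% of its speed; a pose out of reach is approached as far as the arm can. A call is refused whole if a number of a shift passes 62.5 or a number of a turn 0.188, either way. A call with a gripper value outside its range is refused whole. The fingers move at their own pace and stop on an object; the grip force is fixed at half the most. Time passes only in rows, so rows that do not move let the fingers close. It gives the time, the measured TCP pose, the force and the opening at its end, in the units of the state.
- state(): the state, without advancing time (a new reading comes with each control period).
- snapshot(name): name is "scene" or "top" or "wrist"; returns (picture, depth): 400x640x3 uint8, red, green, blue; 400x640 float32, m along the optical axis (not along the pixel's ray), 0 where there is no reading.
- camera_params(name): a dict with "fx", "fy", "cx", "cy" (pixels), "origin" and "rotation" of the camera in the world; the wrist camera has in their place "T_tool_cam" (4x4, takes a point from camera to tool coordinates, whose origin is the TCP and whose axes are the tool frame's). Camera axes: x right, y down, z forward; pixel columns grow to the right and rows downward; lengths in m; the calibration is good to about 2 mm. A picture is of the moment at which its call begins: read the wrist's pose just before it. camera_params takes no time and is no camera call.
- close_job(): hands the job in, once; it reports no verdict.
Trained networks look in the newest picture that a camera, given by its name, has taken for a name from the list of things; names that differ only in an ending like _2 or _b are one class to them, and where a whole thing is asked for, a point or a joint stands for the part that bears it (a point fixed in the world has none). Each returns a list of dicts, best first, with "p" (0 to 1); they miss things now and then, are a little off and sometimes report something else, mostly with a low value. They report only what shows in the picture. A call takes as long as a camera call. They do not tell look-alikes from the thing itself.
- recognise(thing, camera): "centre" ([x, y, z] in m, in world coordinates, good to about 4 mm: the middle of the surface that is visible of it).
- masks_of(thing, camera): "mask" (400x640 bool, what is visible of it).
The state is a dict: "clock": time; "joint_positions": joint angles; "dq": joint speeds; "joint_efforts": joint torques, N m; "tcp_pos": TCP position; "tool_rot": TCP orientation; "contact_force": force on the tool from outside, world axes, zero at the start; "torque": the same for the moment, N m; "opening": opening from 0.0 (shut) to 1.0 (fully open).
Only numpy, scipy, OpenCV 4.12 (cv2) and the standard library are available. Lean on these libraries where they do the work, as an engineer would, in place of code of your own. Each camera call takes 0.05 s, during which the arm holds its last target. There are 200 camera calls.

## Task

Weigh the bobbin of copper wire: pull the wire stand's yellow-winged locking plunger up and give it a quarter turn so that it stays out, swing the keeper bar by its red peg towards the robot to its parked position, and twist the plunger back so that its pin drops fully home and locks the bar there. Then slide the copper bobbin up off its spindle and stand it gently on the balance pan, well on the pan. Leave the green bobbin on its spindle and the other things on the bench where they are.

Things in the scene. Friction and masses are not known exactly. Their poses are not given: they have to be found in the camera images.
- stand: Fixed blue wire stand, 12 mm base 300 mm along y. Origin: base underside, on the bar's upright pivot axis; x points away from the plunger, z up. Spindles (diameter 11 mm, tops z 58 mm) at x 0, y +105 and -105 mm, a bobbin on each. Plunger axis upright at x -85 mm, y 0, in a grey bracket (top z 39) with two steel lands (tops z 55). Steel index quadrant, z 16 to 26, turns with the bar.
- keeper (a joint): Bar angle (rad), counterclockwise positive from above. Bar 296 x 18 mm, z 66 to 74 mm (pivot nut to 82). 0: along stand y, 2.5 mm over both bobbins. Notches for the pin at 0 and 1.047 (parked, bobbins clear); stops -0.05, 1.127. Light friction, stays where left. The pin drops in and centres the bar from 0.03 rad off; further off it rests on the quadrant until the bar is turned to the notch.
- peg (a point): Red upright round peg on the bar's +y end, diameter 16 mm, 34 mm tall (z 74 to 108 mm over the table), 135 mm from the pivot axis. The point lies on its axis at z 96 mm. The x, y axes turn with the bar.
- plunger (a joint): Height (m) of the plunger above fully home: 0 locked, stop at 0.018; about 0.013 when it stands held out on the lands. A spring pulls it down with 5 N (home) to 8 N (top). It can be turned only when raised above 0.014, and the pin clears the quadrant above about 0.011.
- plunger_turn (a joint): Turn (rad) of the plunger, counterclockwise positive seen from above: 0 as locked, 1.571 (stop) a quarter turn on, where its cross bar stands on the lands and the plunger stays out when let go. Turned back to 0 the spring draws it down by itself if a notch is below the pin.
- wing (a point): Yellow wing grip of the plunger: a flat bar 42 mm long (along this point's x axis), 12 mm thick (y), 32 mm tall; grip it across its 12 mm thickness. The point is on the plunger's axis, 10 mm below the wing's top and 22 mm above its underside (z 80 mm over the table when home). At turn 0 the long side points to the stand's pivot (stand x).
- bobbin_copper_c (a point): Centre (half-way up; z axis up) of the bobbin wound with copper-coloured wire: upright tube, outer diameter 56 mm, 50 mm tall, 16 mm bore, orange end flanges, about 0.22 kg. It stands on the base (underside at z 12 mm), on either of the two spindles; it must rise 46 mm to clear the spindle.
- bobbin_green_c (a point): Centre of the like bobbin with green wire and flanges, on the other spindle. To stay there.
- pan (a point): Centre of the top of the balance's round steel pan, diameter 120 mm, about 64 mm over the table. The balance is a fixed white box 230 x 170 x 50 mm, left or right of the stand; z up. A grey hotplate of like size with a white square top stands on the other side.
- bottle_amber: Amber bottle, diameter 66 mm, 135 mm tall, at the back; origin at its underside. Not to be disturbed.
- bottle_white: White bottle, black cap, diameter 60 mm, 130 mm tall, at the back; origin at its underside. Not to be disturbed.
- jar_green: White jar, green cap, diameter 72 mm, 85 mm tall, near the robot; origin at its underside. Not to be disturbed.
- beaker: Clear beaker with three droppers, diameter 72 mm, 125 mm tall with them, near the robot; origin at its underside. Not to be disturbed.
- spot_plate: White ceramic spot plate 75 x 150 x 14 mm lying near the robot; origin at its underside. Not to be disturbed.
Things that resemble listed ones, but are neither listed nor needed, are in the scene too. Of the things that look like the part that bears bobbin_copper_c, the largest one is meant.

How it is judged:
By the outcome, as a careful person would: the job done as asked, in the order asked, and still so for the second after the job is handed in, with the robot touching nothing.
It also fails if it takes over 72 s, if anything falls off the work surface, if the arm or the gripper's body presses on something with over 40 N, if the wrist force passes 120 N, or if a joint passes its speed limit or range.

## Working session

There is one attempt and no reset: what is moved stays moved. The work goes in short steps, Python scripts to look and compute and a shell command to move; the robot and the scene stay as the last step left them, time stands still between calls to the robot, and variables do not carry over. Pictures are saved under pics/ and viewed, about 8 in all and at most 12, crops included, and the job is handed in when it is done.

```bash
mkdir -p pics; ls
cat > h.py <<'E'
from station import *
import numpy as np, cv2
from scipy.spatial.transform import Rotation as R
def snap(cam,name,crop=None,scale=1):
    s=state(); im,d=snapshot(cam)
    o=im if crop is None else im[crop[1]:crop[3],crop[0]:crop[2]]
    o=cv2.resize(o,None,fx=scale,fy=scale,interpolation=cv2.INTER_CUBIC)
    cv2.imwrite('pics/'+name,o[:,:,::-1]); return s,im,d
def campose(cam,s):
    p=camera_params(cam)
    if cam!='wrist': return p,np.array(p['rotation']),np.array(p['origin'])
    T=np.array(p['T_tool_cam']); q=s['tool_rot']; Rt=R.from_quat([q[1],q[2],q[3],q[0]]).as_matrix()
    return p,Rt@T[:3,:3],Rt@T[:3,3]+np.array(s['tcp_pos'])
def pts(cam,s,d,m=None):
    p,Rc,o=campose(cam,s)
    v,u=np.nonzero((d>0) if m is None else (m&(d>0))); z=d[v,u]
    return np.c_[(u-p['cx'])/p['fx']*z,(v-p['cy'])/p['fy']*z,z]@Rc.T+o
def proj(cam,s,X):
    p,Rc,o=campose(cam,s); c=(np.atleast_2d(X)-o)@Rc
    return np.c_[c[:,0]/c[:,2]*p['fx']+p['cx'],c[:,1]/c[:,2]*p['fy']+p['cy']]
def axes(s=None):
    s=s or state(); q=s['tool_rot']; return R.from_quat([q[1],q[2],q[3],q[0]]).as_matrix()
def go(X,s=None):
    s=s or state(); return np.round(axes(s).T@(np.array(X)-s['tcp_pos'])*1000,1)
E
python3 - <<'E'
from h import *
np.set_printoptions(precision=3,suppress=True)
a=snap('top','top1.png'); 
print(axes(a[0]),a[0]['tcp_pos'],a[0]['clock'])
for t in ['stand','wing','peg','bobbin_copper_c','bobbin_green_c','pan','bottle_amber','bottle_white','jar_green','beaker','spot_plate','keeper','plunger']:
    try:r=recognise(t,'top')
    except Exception as e: print(t,e);continue
    for x in r: 
        print(t,round(x['p'],2),np.round(x['centre'],3),proj('top',a[0],x['centre']).round(0)[0])
b=snap('scene','scene1.png')
E
```

```text
pics
[[ 0.966 -0.001  0.258]
 [-0.258 -0.001  0.966]
 [-0.    -1.    -0.001]] [0.142 0.531 0.25 ] 0.0Traceback (most recent call last):
  File "<stdin>", line 9, in <module>
  File "h.py", line 19, in proj
    p,Rc,o=campose(cam,s); c=(np.atleast_2d(X)-o)@Rc
                             ~~~~~~~~~~~~~~~~~~~~^~~
ValueError: matmul: Input operand 1 has a mismatch in its core dimension 0, with gufunc signature (n?,k),(k,m?)->(n?,m?) (size 4 is different from 3)
```

```bash
sed -i "s/return p,np.array(p\['rotation'\]),np.array(p\['origin'\])/q=p['rotation']; return p,R.from_quat([q[1],q[2],q[3],q[0]]).as_matrix(),np.array(p['origin'])/" h.py
python3 - <<'E'
from h import *
np.set_printoptions(precision=3,suppress=True)
a=snap('top','top1.png'); 
for t in ['stand','wing','peg','bobbin_copper_c','bobbin_green_c','pan','bottle_amber','bottle_white','jar_green','beaker','spot_plate','keeper']:
    try:r=recognise(t,'top')
    except Exception as e: print(t,e);continue
    for x in r: 
        print(t,round(x['p'],2),np.round(x['centre'],3),proj('top',a[0],x['centre']).round(0)[0])
b=snap('scene','scene1.png')
print(state()['clock'])
E
```

```text
stand 0.87 [0.6   0.006 0.026] [314. 156.]
stand 0.28 [0.536 0.004 0.091] [315. 177.]
wing 0.59 [0.534 0.003 0.091] [315. 178.]
peg 0.61 [0.611 0.027 0.072] [305. 148.]
bobbin_copper_c 0.7 [ 0.616 -0.094  0.061] [354. 146.]
bobbin_copper_c 0.69 [ 0.73  -0.048  0.036] [334. 105.]
bobbin_copper_c 0.56 [ 0.587 -0.197  0.036] [394. 159.]
bobbin_green_c 0.64 [0.6   0.102 0.067] [274. 154.]
bobbin_green_c 0.42 [0.602 0.008 0.024] [313. 156.]
pan 0.64 [0.607 0.03  0.072] [304. 150.]
pan 0.63 [0.471 0.362 0.05 ] [170. 210.]
bottle_amber 0.95 [0.725 0.278 0.09 ] [200. 103.]
bottle_white 0.59 [ 0.735 -0.262  0.083] [421.  94.]
jar_green 0.92 [ 0.37  -0.169  0.085] [391. 246.]
beaker 0.83 [0.377 0.195 0.05 ] [238. 246.]
spot_plate 0.78 [ 0.251 -0.341  0.015] [457. 292.]
keeper 0.87 [0.616 0.03  0.07 ] [303. 146.]
0.8
```

View pics/top1.png

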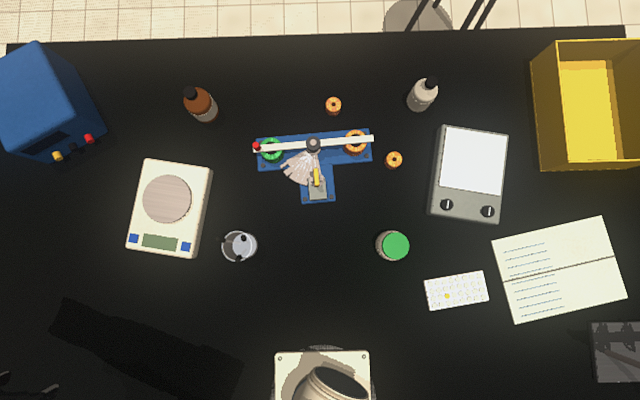

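View pics/scene1.png

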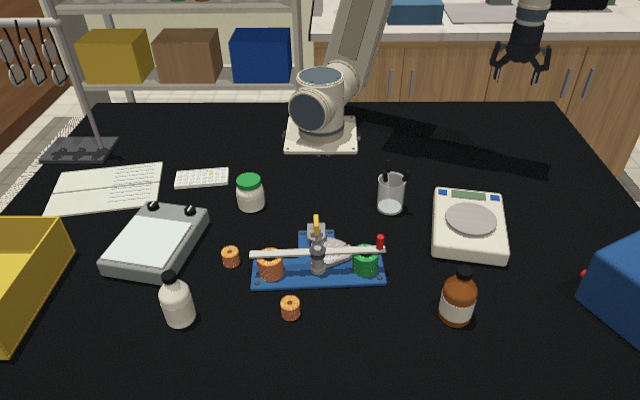

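Top view: the stand is at (315,160), with the peg at (256,147), the wing at (317,176) and the pan at (167,199). There are three copper bobbins. The one on the stand at (355,141) is clearly the largest; the small ones at (333,105) and (394,159) stand loose on the bench. I'll fit the stand pose from depth and enlarge the stand to confirm.

Run:
```python
from h import *
np.set_printoptions(precision=4,suppress=True)
s,im,d=snap('top','crop1.png',(230,80,430,220),4)
P=pts('top',s,d)
def box(x0,x1,y0,y1,z0,z1): 
    return P[(P[:,0]>x0)&(P[:,0]<x1)&(P[:,1]>y0)&(P[:,1]<y1)&(P[:,2]>z0)&(P[:,2]<z1)]
b=box(.58,.66,-.17,.19,.069,.079); (c,sz,ang)=cv2.minAreaRect((b[:,:2]*1000).astype(np.float32)); print('bar',len(b),c,sz,ang,np.median(b[:,2]))
m=b[:,:2].mean(0); u=np.linalg.svd(b[:,:2]-m)[2][0]; print('mean',m,'dir',u,'yaw',np.arctan2(-u[0]*np.sign(u[1]),abs(u[1])))
for n,q in dict(peg=box(.57,.65,.12,.18,.085,.12),wing=box(.49,.57,-.05,.05,.08,.1),nut=box(.58,.66,-.04,.04,.08,.09)).items(): print(n,len(q),q.mean(0) if len(q) else'',q.min(0),q.max(0))
ms=masks_of('pan','top')
for r in ms:
    q=pts('top',s,d,r['mask']); print('pan',r['p'],len(q),np.median(q,0),q.min(0),q.max(0))
q=box(.35,.6,.25,.5,.058,.072);(c,rr)=cv2.minEnclosingCircle((q[:,:2]*1000).astype(np.float32));print('pan depth',len(q),c,rr,np.median(q[:,2]))
for n in['bobbin_copper_c','wing','peg']:
  for r in masks_of(n,'top'):
    q=pts('top',s,d,r['mask']); print(n,r['p'],len(q),np.median(q,0),q.min(0),q.max(0))
```

```text
bar 914 (623.4591064453125, 6.3791351318359375) (35.478302001953125, 294.72344970703125) 2.532618761062622 0.07512735053731057
mean [0.6231 0.0004] dir [ 0.0671 -0.9977] yaw 0.06710234993079106
peg 51 [0.613  0.1396 0.1046] [0.6073 0.1333 0.0853] [0.6225 0.1474 0.1125]
wing 87 [0.5374 0.0003 0.0905] [ 0.5179 -0.0059  0.0809] [0.5575 0.006  0.0943]
nut 41 [0.623 0.005 0.083] [ 0.606  -0.0375  0.0802] [0.6324 0.0208 0.0864]
pan 0.55 6611 [0.474  0.3593 0.0515] [ 0.3532  0.2669 -0.0037] [0.6029 0.4937 0.0705]
pan depth 1877 (467.1916809082031, 353.3153076171875) 92.56752014160156 0.0647361202196447
bobbin_copper_c 0.81 224 [ 0.6125 -0.0958  0.062 ] [ 0.6025 -0.1191  0.0146] [ 0.6564 -0.0728  0.0693]
bobbin_copper_c 0.8 212 [ 0.7295 -0.0473  0.0353] [ 0.7155 -0.0655  0.0026] [ 0.7515 -0.029   0.0404]
bobbin_copper_c 0.71 243 [ 0.5859 -0.1964  0.0356] [ 0.5679 -0.2251 -0.002 ] [ 0.6071 -0.178   0.0405]
peg 0.77 1949 [0.612  0.0284 0.0704] [ 0.529  -0.1405  0.0001] [0.6557 0.1534 0.1125]
peg 0.28 4864 [0.6008 0.0059 0.0211] [ 0.4806 -0.1471 -0.0027] [0.6764 0.1613 0.1125]
```

View pics/crop1.png

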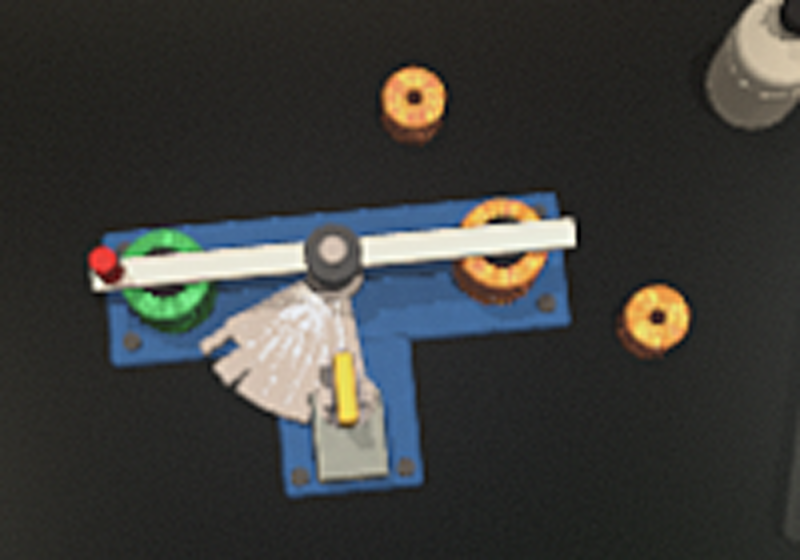

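The crop confirms it: the largest copper bobbin sits on the right (−y) spindle at crop (503,250), and the other two are small and loose. Stand yaw is about 0.067 rad, pivot about (0.622, 0.005) and wing about (0.537, 0). Moving above the wing.

```bash
python3 -m jog '[[[45,43,4,-34,0],[45,43,4,-34,0],[45,43,4,-34,0],[45,43,4,-34,0],[45,43,4,-34,0],[45,43,4,-34,0],[45,43,4,-34,0],[45,43,4,-34,0],[45,43,4,-34,-0.16],[45,30,4,-43,-0.17]]]'; python3 -c "
from h import *
s=state();print(axes(s),go([.537,0,.2],s),s['joint_positions'],s['clock'])"
```

```text
clock: 2.3
tcp_pos: [0.4716, 0.081, 0.2101]
tool_rot: [0.707, -0.706, -0.031, 0.027]
contact_force: [0.3, 0.0, -0.4]
opening: 0.45
[[ 0.99654547  0.00546608 -0.08286888]
 [ 0.08285446  0.00281443  0.99655768]
 [ 0.00568049 -0.9999811   0.00235182]] [ 58.4  10.2 -86.1] [-0.00729004  0.1498954  -0.22388115  1.19157431  0.0028542  -0.09023985] 2.3
```

```bash
python3 -m jog '[[[45,20,3,-29,0],[45,20,3,-29,0.016],[45,18,3,-28,0],[45,0,0,0,0]]]'
python3 - <<'E'
from h import *
np.set_printoptions(precision=4,suppress=True)
s,im,d=snap('wrist','w1.png')
P=pts('wrist',s,d)
def box(x0,x1,y0,y1,z0,z1): 
    return P[(P[:,0]>x0)&(P[:,0]<x1)&(P[:,1]>y0)&(P[:,1]<y1)&(P[:,2]>z0)&(P[:,2]<z1)]
for n,q in dict(wing=box(.49,.58,-.03,.03,.084,.1),peg=box(.57,.65,.12,.18,.085,.12),nut=box(.58,.66,-.04,.04,.079,.09)).items():
    print(n,len(q));
    if len(q)>5: print(q.mean(0),np.median(q,0),cv2.minAreaRect((q[:,:2]*1000).astype(np.float32)))
print(s['tcp_pos'],axes(s))
for r in recognise('wing','wrist'): print(r,proj('wrist',s,r['centre']))
E
```

```text
clock: 2.8
tcp_pos: [0.5394, -0.0069, 0.2002]
tool_rot: [0.708, -0.706, -0.024, 0.021]
contact_force: [-0.3, 0.5, -0.3]
opening: 0.451
wing 658
[0.5361 0.0018 0.0895] [0.536  0.0017 0.0896] ((537.0510864257812, 1.904177188873291), (41.117794036865234, 11.137280464172363), 4.425130367279053)
peg 546
[0.6108 0.1392 0.101 ] [0.6101 0.1385 0.1035] ((613.1068115234375, 141.58726501464844), (15.687005043029785, 15.72143840789795), 87.31416320800781)
nut 223
[0.6218 0.0074 0.0819] [0.6219 0.0075 0.082 ] ((622.1441650390625, 7.520611763000488), (15.961085319519043, 15.880325317382812), 73.79866027832031)
[ 0.5394 -0.0069  0.2002] [[ 0.9979  0.0053 -0.0639]
 [ 0.0639  0.0027  0.998 ]
 [ 0.0054 -1.      0.0023]]
{'centre': [0.5369, -0.002, 0.0853], 'p': 0.77} [[324.7421 195.6962]]
{'centre': [0.7098, 0.2811, 0.0605], 'p': 0.6} [[565.7129 351.3859]]
```

View pics/w1.png

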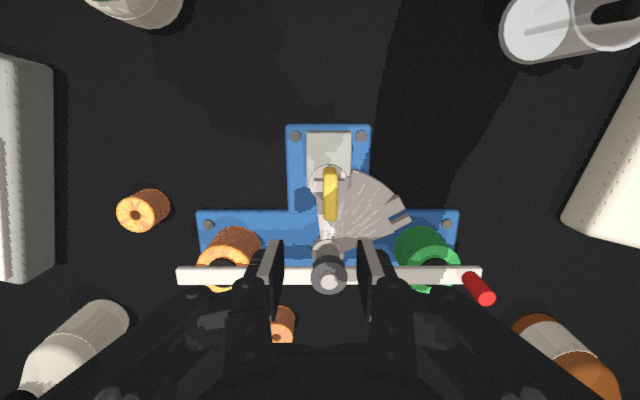

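The wrist view shows the wing at (331,193) squarely between the fingers, the nut at (328,280) and the peg at (479,288). Depth agrees with the top camera. Descending to the wing and gripping it.

```bash
python3 -m jog '[[[45,-1,30,4,0],[45,-1,30,5,0],[45,0,30,0,0],[45,0,28,0,0],[45,0,0,0,0]]]'; python3 -c "
from h import *
print(go([.537,.0018,.082]),axes()[:,2])"
```

```text
clock: 3.52
tcp_pos: [0.5339, 0.0093, 0.0824]
tool_rot: [0.708, -0.706, -0.028, 0.022]
contact_force: [0.7, 0.0, -0.1]
opening: 0.45
[ 2.6  0.4 -7.7] [-0.0712403   0.99745533  0.00277048]
```

```bash
python3 -m jog '[[[45,2.5,0,-7.5,0],[45,0,0,0,0]]]'; python3 -c "
from h import *
print(go([.537,.0018,.082]),axes()[:,2])"
```

```text
clock: 3.78
tcp_pos: [0.5378, 0.0023, 0.0849]
tool_rot: [0.708, -0.706, -0.03, 0.022]
contact_force: [0.2, -0.1, -0.4]
opening: 0.452
[-0.9  2.9 -0.4] [-0.07263933  0.997356    0.00212951]
```

```bash
python3 -m jog '[[[45,-0.5,2,-0.5,0],[0,0,0,0,0],[0,0,0,0,0],[0,0,0,0,0],[0,0,0,0,0]]]'; python3 -c "
from h import *
print(go([.537,.0018,.082]),axes()[:,2])"
```

```text
clock: 4.4
tcp_pos: [0.5381, 0.0015, 0.0846]
tool_rot: [0.707, -0.706, -0.031, 0.02]
contact_force: [-0.3, -0.5, 0.2]
opening: 0.128
[-1.1  2.6  0.3] [-0.07222839  0.99738664  0.00171704]
```

```bash
python3 -m jog '[[[0,0,-6,0,0],[0,0,-6,0,0],[0,0,-4,0,0],[0,0,0,0,0]]]'; python3 -c "
from h import *
print(state()['contact_force'],axes())"
```

```text
clock: 4.9
tcp_pos: [0.538, 0.0015, 0.1004]
tool_rot: [0.708, -0.706, -0.03, 0.021]
contact_force: [2.1, 0.4, -9.0]
opening: 0.126
[ 2.13630962  0.42119534 -8.97840606] [[ 0.99729683  0.01334436 -0.07225621]
 [ 0.07222051  0.00313892  0.99738375]
 [ 0.01353625 -0.99990603  0.0021667 ]]
```

```bash
python3 -m jog '[[[0,0,0,0,-0.175],[0,0,0,0,-0.175],[0,0,0,0,-0.175],[0,0,0,0,-0.175],[0,0,0,0,-0.175]]]'; python3 -c "
from h import *
s=state();print(s['torque'],axes(),go([.538,.0015,.1005]),s['joint_positions'])"
```

```text
clock: 5.52
tcp_pos: [0.5374, 0.0025, 0.0994]
tool_rot: [-0.625, 0.625, 0.336, -0.326]
contact_force: [2.7, 0.0, -7.5]
opening: 0.126
[ 0.16952805 -0.53461936  0.0516351 ] [[ 0.56154719  0.01178644 -0.82736076]
 [ 0.82736628  0.00576885  0.56163312]
 [ 0.01139258 -0.9999139  -0.00651222]] [-0.5 -1.1 -1.1] [-0.15540586  0.32001678 -0.29436459  0.94566295  0.00752372 -1.12982613]
```

```bash
python3 -m jog '[[[0,0,-1,-0.5,-0.175],[0,0,0,0,-0.175],[0,0,0,0,-0.175],[0,0,0,0,-0.15],[0,0,0,0,0]]]'; python3 -c "
from h import *
s=state();print(s['torque'],axes(),go([.538,.0015,.1005]),s['joint_positions'])"
```

```text
clock: 6.15
tcp_pos: [0.5365, 0.0027, 0.099]
tool_rot: [-0.474, 0.475, 0.528, -0.52]
contact_force: [2.8, -0.2, -7.7]
opening: 0.128
[ 0.1630639  -0.60826565 -0.70221763] [[-0.09991145  0.00831045 -0.99496163]
 [ 0.99497406  0.00752482 -0.09984984]
 [ 0.00665711 -0.99993715 -0.0090205 ]] [-1.3 -1.5 -1.4] [-0.15597892  0.32114309 -0.29386937  0.94874293  0.00872458 -1.82679516]
```

```bash
python3 -m jog '[[[0,0,2,0,0.02],[35,0,0,0,0],[35,0,0,0,0],[35,0,0,0,0],[35,0,-40,0,0],[35,0,-30,0,0],[35,0,0,0,0]]]'
python3 - <<'E'
from h import *
np.set_printoptions(precision=4,suppress=True)
s,im,d=snap('wrist','w2.png')
P=pts('wrist',s,d)
def box(x0,x1,y0,y1,z0,z1): 
    return P[(P[:,0]>x0)&(P[:,0]<x1)&(P[:,1]>y0)&(P[:,1]<y1)&(P[:,2]>z0)&(P[:,2]<z1)]
for n,q in dict(wing=box(.49,.58,-.03,.03,.09,.115),peg=box(.57,.65,.12,.18,.085,.12),nut=box(.58,.66,-.04,.04,.079,.09)).items():
    print(n,len(q));
    if len(q)>5: print(q.mean(0),np.median(q,0),cv2.minAreaRect((q[:,:2]*1000).astype(np.float32)))
print(s['tcp_pos'],axes(s), go([.613,.1405,.2],s))
E
```

```text
clock: 7.02
tcp_pos: [0.5355, 0.0023, 0.17]
tool_rot: [-0.481, 0.482, 0.522, -0.514]
contact_force: [0.1, 0.1, -0.2]
opening: 0.349
wing 989
[ 0.5378 -0.0001  0.1018] [ 0.5378 -0.0004  0.1022] ((537.7637939453125, 1.6802940368652344), (11.443592071533203, 41.3509635925293), 4.262728691101074)
peg 378
[0.6105 0.1401 0.1032] [0.6096 0.1396 0.1069] ((612.5228881835938, 142.26466369628906), (15.261029243469238, 13.50041389465332), 38.63875961303711)
nut 365
[0.6221 0.0074 0.0819] [0.622  0.0074 0.082 ] ((622.5466918945312, 7.806335926055908), (16.289798736572266, 15.178248405456543), 47.76008224487305)
[0.5355 0.0023 0.17  ] [[-0.0718  0.0087 -0.9974]
 [ 0.9974  0.007  -0.0718]
 [ 0.0063 -0.9999 -0.0092]] [132.5 -28.3 -87.5]
```

View pics/w2.png

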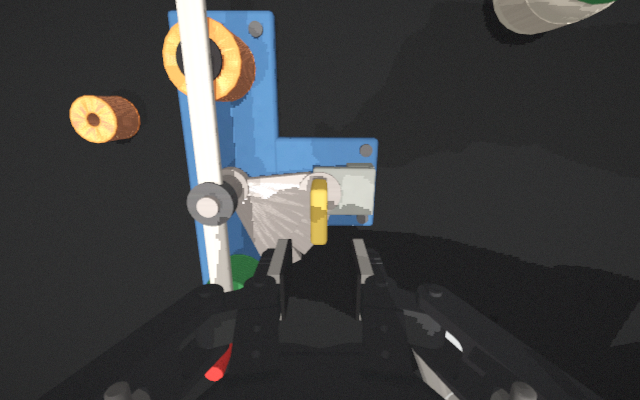

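Wing top is now at z 0.102, so the plunger stands 12.7 mm out, with the wing crosswise: seen at (319,210). Going to the peg.

```bash
python3 -m jog '[[[35,44,0,-29,0],[35,44,0,-29,0],[35,44,0,-29,0],[35,0,0,0,0],[35,0,0,0,0]]]'; python3 -c "
from h import *
s=state();print(axes(),go([.613,.141,.099]),s['joint_positions'])"
```

```text
clock: 7.7
tcp_pos: [0.6124, 0.1431, 0.1638]
tool_rot: [-0.484, 0.481, 0.518, -0.516]
contact_force: [-0.1, -0.3, 0.1]
opening: 0.348
[[-6.87777591e-02 -7.87808754e-04 -9.97631695e-01]
 [ 9.97613830e-01  5.98217290e-03 -6.87812514e-02]
 [ 6.02219177e-03 -9.99981796e-01  3.74488461e-04]] [-2.5 64.8 -0.4] [ 0.0935767   0.426352    0.05131766  1.19598738  0.00602965 -1.54605478]
```

```bash
python3 -m jog '[[[35,-2.5,30,0,0],[35,0,33,0,0],[35,0,0,0,0],[0,0,0,0,0],[0,0,0,0,0],[0,0,0,0,0],[0,0,0,0,0]]]'; python3 -c "
from h import *
s=state();print(axes()[:,2],go([.613,.141,.099]))"
```

```text
clock: 8.57
tcp_pos: [0.6108, 0.1373, 0.1004]
tool_rot: [-0.486, 0.481, 0.517, -0.515]
contact_force: [0.8, 1.6, -9.1]
opening: 0.166
[-0.99790074 -0.06474472  0.00149403] [ 3.5  1.4 -2.5]
```

```bash
python3 -m jog '[[[0,-1.5,0.5,20,0],[0,-4.5,0.5,19.5,0],[0,-7.5,0,19,0],[0,-10,0,17.5,0],[0,0,0,0,0]]]'
python3 - <<'E'
from h import *
s=state();print(axes(),s['torque'])
p=np.array(s['tcp_pos'][:2])-[.622,.0073];print(np.hypot(*p),np.arctan2(-p[0],p[1])-.067)
E
```

```text
clock: 9.2
tcp_pos: [0.5355, 0.1112, 0.1004]
tool_rot: [-0.485, 0.48, 0.52, -0.514]
contact_force: [0.2, -0.7, -11.6]
opening: 0.167
[[-0.06874014  0.00125114 -0.99763381]
 [ 0.99756523  0.01187887 -0.06872051]
 [ 0.01176478 -0.99992866 -0.00206465]] [-0.186322    0.14394795 -0.06154786]
0.13516320585851962 0.6270894129698379
```

```bash
python3 -m jog '[[[0,-12.4,0,14.8,0],[0,-14,0,12.6,0],[0,-15.2,0,10.3,0],[0,0,0,0,0],[0,0,0,0,0]]]'
python3 - <<'E'
from h import *
s=state();print(axes(),s['torque'],go([.5008,.0669,.1]))
p=np.array(s['tcp_pos'][:2])-[.622,.0073];print(np.hypot(*p),np.arctan2(-p[0],p[1])-.067)
E
```

```text
clock: 9.82
tcp_pos: [0.5008, 0.0686, 0.1005]
tool_rot: [-0.486, 0.478, 0.522, -0.513]
contact_force: [-3.3, 2.2, -6.1]
opening: 0.166
[[-7.02942420e-02 -2.26373640e-04 -9.97526274e-01]
 [ 9.97387380e-01  1.66726615e-02 -7.02882379e-02]
 [ 1.66473293e-02 -9.99860976e-01 -9.46209892e-04]] [ 0.3220355   0.60329    -0.07574336] [-1.7  0.5  0.1]
0.13581754855620992 1.0354450818969274
```

```bash
python3 -m jog '[[[35,0,0,0,0],[35,0,0,0,0],[35,0,0,0,0],[35,0,-45,0,0],[35,0,-45,0,0],[35,-33,0,-16,0],[35,-34,0,-16,0],[35,0,0,0,0]]]'
python3 - <<'E'
from h import *
np.set_printoptions(precision=4,suppress=True)
s,im,d=snap('wrist','w3.png')
P=pts('wrist',s,d)
def box(x0,x1,y0,y1,z0,z1): 
    return P[(P[:,0]>x0)&(P[:,0]<x1)&(P[:,1]>y0)&(P[:,1]<y1)&(P[:,2]>z0)&(P[:,2]<z1)]
def rep(P,cam):
  for n,q in dict(wing=box(.51,.57,-.03,.03,.095,.11),peg=box(.47,.53,.04,.1,.095,.115),nut=box(.60,.65,-.02,.03,.079,.09),bar=box(.5,.76,-.08,.08,.069,.0775)).items():
    print(cam,n,len(q));
    if len(q)>5: print(q.mean(0),cv2.minAreaRect((q[:,:2]*1000).astype(np.float32)))
rep(P,'wrist')
s2,im2,d2=snap('top','t3.png',(230,80,430,220),4); P=pts('top',s2,d2); rep(P,'top')
print(s['tcp_pos'],axes(s), go([.5375,.0018,.096],s))
E
```

```text
clock: 10.82
tcp_pos: [0.5431, 0.0016, 0.1963]
tool_rot: [-0.482, 0.481, 0.524, -0.511]
contact_force: [-0.1, 1.1, -0.6]
opening: 0.351
wrist wing 791
[0.5381 0.0003 0.102 ] ((537.714111328125, 2.131753921508789), (11.756610870361328, 41.733482360839844), 4.349079132080078)
wrist peg 0
wrist nut 295
[0.6224 0.0075 0.082 ] ((622.6094970703125, 7.870302200317383), (16.08856964111328, 15.606827735900879), 67.7138442993164)
wrist bar 6876
[ 0.6425 -0.0035  0.0741] ((626.3634033203125, -14.433258056640625), (74.83533477783203, 271.08526611328125), 68.36158752441406)
top wing 0
top peg 0
top nut 0
top bar 0
[0.5431 0.0016 0.1963] [[-0.0729  0.0114 -0.9973]
 [ 0.9972  0.0144 -0.0727]
 [ 0.0135 -0.9998 -0.0124]] [ -0.8 100.2   6.8]
```

View pics/w3.png

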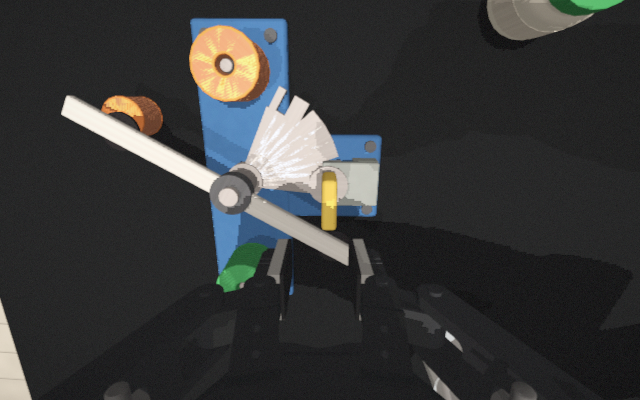

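The bar is swung: far end at (70,105), nut at (229,195). The copper bobbin is clear at (228,64). Measuring the bar angle and the bobbin.

Run:
```python
from h import *
np.set_printoptions(precision=4,suppress=True)
s,im,d=snap('wrist','w4.png')
P=pts('wrist',s,d); 
c=np.array([.6225,.0077]); 
q=P[(P[:,2]>.071)&(P[:,2]<.077)]; v=q[:,:2]-c; r=np.hypot(*v.T); q,v=q[(r>.02)&(r<.16)],v[(r>.02)&(r<.16)]
best=None
for it in np.arange(.9,1.3,.002):
    u=np.array([-np.sin(it),np.cos(it)]); e=v@[u[1],-u[0]]; k=(abs(e)<.010).sum()
    if best is None or k>best[0]: best=(k,it)
u=np.array([-np.sin(best[1]),np.cos(best[1])]); e=v@[u[1],-u[0]]; w=v[abs(e)<.012]
rect=cv2.minAreaRect((w*1000).astype(np.float32)); m=w.mean(0); l=np.linalg.svd(w-m,full_matrices=False)[2][0]
print(best,rect,'angle',np.arctan2(-l[0]*np.sign(l[1]),abs(l[1])),m)
b=P[(P[:,2]>.057)&(P[:,2]<.066)&(abs(P[:,0]-.63)<.05)&(abs(P[:,1]+.1)<.05)]
print('bob',len(b),b.mean(0),cv2.minEnclosingCircle((b[:,:2]*1000).astype(np.float32)))
print(go([.5378,.002,.096],s))
```

```text
(np.int64(5533), np.float64(1.112)) ((10.188232421875, -5.014381408691406), (18.608434677124023, 274.0476379394531), 63.97759246826172) angle 1.1138613297042157 [ 0.0242 -0.0126]
bob 4073 [ 0.629  -0.0974  0.0618] ((629.3955688476562, -96.61680603027344), 28.33681297302246)
[ -2.4 100.    5.1]
```

```bash
python3 -m jog '[[[35,-1,35,2,0],[35,0,35,1,0],[35,0,20,0,0],[35,0,0,0,0]]]'; python3 -c "
from h import *
s=state();print(go([.5378,.002,.095]),axes())"
```

```text
clock: 11.48
tcp_pos: [0.5379, 0.0075, 0.1046]
tool_rot: [-0.481, 0.479, 0.526, -0.513]
contact_force: [-0.1, 0.1, 0.8]
opening: 0.356
[-5.6  9.5  0.7] [[-0.07919539  0.01103125 -0.99679808]
 [ 0.99675394  0.01540142 -0.07902144]
 [ 0.0144804  -0.99982054 -0.01221516]]
```

```bash
python3 -m jog '[[[35,-5.5,9.5,0.5,0.01],[35,0,0,0,0],[0,0,0,0,0],[0,0,0,0,0],[0,0,0,0,0],[0,0,0,0,0]]]'; python3 -c "
from h import *
s=state();print(go([.5378,.002,.095]),axes()[:,2])"
```

```text
clock: 12.22
tcp_pos: [0.5372, 0.0022, 0.0968]
tool_rot: [-0.483, 0.482, 0.523, -0.51]
contact_force: [-1.4, 0.2, -2.2]
opening: 0.128
[-0.3  1.8 -0.6] [-0.99754771 -0.06891548 -0.01221606]
```

```bash
python3 -m jog '[[[0,0,-4,0,0],[0,0,0,0,0],[0,0,0,0,0.175],[0,0,0,0,0.175],[0,0,0,0,0.175],[0,0,0,0,0.175]]]'; python3 -c "
from h import *
s=state();print(s['torque'],go([.5378,.002,.1]),axes()[:,2])"
```

```text
clock: 12.98
tcp_pos: [0.5379, 0.0017, 0.0994]
tool_rot: [0.636, -0.631, -0.319, 0.308]
contact_force: [-0.2, -1.2, -8.4]
opening: 0.13
[-0.41913682 -0.17969838 -0.00145302] [ 0.2 -0.6  0.3] [-7.95101433e-01  6.06476423e-01 -2.44946290e-04]
```

```bash
python3 -m jog '[[[0,0,-0.5,0,0.175],[0,0,0,0,0.175],[0,0,0,0,0.175],[0,0,0,0,0.175],[0,0,0,0,0.15],[0,0,0,0,0]]]'; python3 -c "
from h import *
s=state();print(s['torque'],go([.5378,.002,.1]),axes()[:,2])"
```

```text
clock: 13.72
tcp_pos: [0.5382, 0.0007, 0.0985]
tool_rot: [0.711, -0.703, -0.018, 0.011]
contact_force: [-0.7, -0.1, -7.6]
opening: 0.126
[-0.41065206 -0.07349263  0.53879364] [-0.3 -1.5  1.4] [-0.041857    0.9990713   0.01022373]
```

```bash
python3 -m jog '[[[0,0,4,0,-0.025],[0,0,4,0,0],[0,0,3,0,0],[0,0,2,0,0],[0,0,0,0,0]]]'; python3 -c "
from h import *
s=state();print(s['torque'],go([.5378,.002,.0842]),axes()[:,2])"
```

```text
clock: 14.35
tcp_pos: [0.5383, 0.0007, 0.0844]
tool_rot: [0.71, -0.703, -0.03, 0.023]
contact_force: [-0.7, 0.3, -6.3]
opening: 0.13
[-0.44554447  0.0785179  -0.04437503] [-0.4  0.2  1.3] [-0.0752925   0.99711535  0.00959229]
```

```bash
python3 -m jog '[[[25,0,0,0,0],[25,0,0,0,0],[25,0,-30,0,0],[25,0,-40,0,0],[25,0,-35,0,0],[25,0,0,0,0]]]'
python3 - <<'E'
from h import *
np.set_printoptions(precision=4,suppress=True)
s,im,d=snap('wrist','w5.png')
P=pts('wrist',s,d)
q=P[(abs(P[:,0]-.5375)<.03)&(abs(P[:,1])<.03)&(P[:,2]>.075)&(P[:,2]<.12)]
t=q[q[:,2]>np.percentile(q[:,2],60)-.004];print(len(t),np.percentile(q[:,2],[5,50,90,95]),cv2.minAreaRect((t[:,:2]*1000).astype(np.float32)))
c=np.array([.6225,.0077]); 
q=P[(P[:,2]>.071)&(P[:,2]<.077)]; v=q[:,:2]-c; r=np.hypot(*v.T); v=v[(r>.02)&(r<.16)]
u=np.array([-np.sin(1.113),np.cos(1.113)]); e=v@[u[1],-u[0]]; w=v[abs(e)<.012]
m=w.mean(0); l=np.linalg.svd(w-m,full_matrices=False)[2][0]
print('angle',np.arctan2(-l[0]*np.sign(l[1]),abs(l[1])),m)
b=P[(P[:,2]>.057)&(P[:,2]<.066)&(abs(P[:,0]-.63)<.05)&(abs(P[:,1]+.1)<.05)]
print('bob',len(b),b.mean(0),cv2.minEnclosingCircle((b[:,:2]*1000).astype(np.float32)))
print(s['tcp_pos'],axes(s),go([.629,-.0975,.19],s))
E
```

```text
clock: 15.1
tcp_pos: [0.5394, -0.0004, 0.1958]
tool_rot: [0.71, -0.703, -0.033, 0.02]
contact_force: [0.2, 0.6, -1.2]
opening: 0.247
704 [0.0838 0.0896 0.0906 0.0909] ((536.9906005859375, 2.112913131713867), (41.08327102661133, 11.694596290588379), 4.011558532714844)
angle 1.1343912394894795 [-0.0577  0.027 ]
bob 1994 [ 0.6246 -0.0972  0.0618] ((629.02001953125, -97.3900375366211), 28.418519973754883)
[ 0.5394 -0.0004  0.1958] [[ 0.997   0.0173 -0.0756]
 [ 0.0754  0.0108  0.9971]
 [ 0.0181 -0.9998  0.0095]] [  81.9    6.3 -103.6]
```

View pics/w5.png

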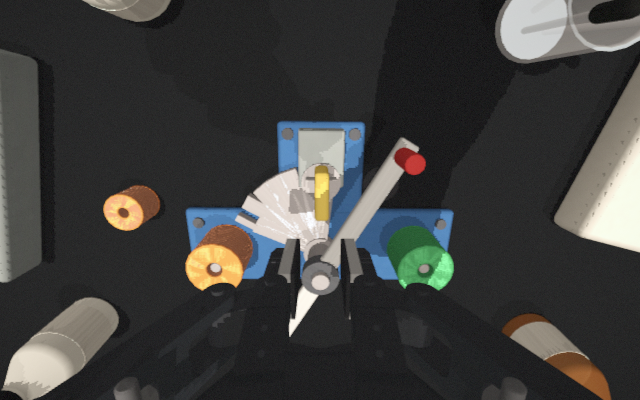

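The plunger checks as home: wing top z 0.0896, same as at the start, with turn back at 4°. The peg is at (412,160) and the copper bobbin at (216,268). Going for the copper bobbin.

```bash
python3 -m jog '[[[78,27,5,-34,0],[78,27,5,-34,0],[78,27,5,-34,0],[78,0,0,0,0],[78,0,0,0,0]]]'; python3 -c "
from h import *
s=state();print(s['opening'],go([.6291,-.0973,.037]),axes())"
```

```text
clock: 15.78
tcp_pos: [0.6285, -0.0973, 0.1745]
tool_rot: [0.711, -0.702, -0.031, 0.023]
contact_force: [-0.5, -0.5, -0.1]
opening: 0.781
0.7808727395955284 [ -1.  137.5  -1.8] [[ 0.99698158  0.0107991  -0.0768837 ]
 [ 0.07673575  0.01350515  0.99696   ]
 [ 0.0118046  -0.99985048  0.0126357 ]]
```

```bash
python3 -m jog '[[[78,0,35,-0.5,0],[78,-0.5,35,-0.5,0],[78,0,25,-0.5,0],[78,0,0,0,0]]]'; python3 -c "
from h import *
s=state();print(s['opening'],go([.6291,-.0973,.037]),axes()[:,1])"
```

```text
clock: 16.27
tcp_pos: [0.6269, -0.0942, 0.0776]
tool_rot: [0.711, -0.702, -0.032, 0.024]
contact_force: [0.1, 0.4, 1.4]
opening: 0.777
0.7771679425124253 [ 1.5 40.5 -3.8] [ 0.01097366  0.01396191 -0.99984231]
```

```bash
python3 -m jog '[[[78,1.5,4,-3.5,0],[78,0,0,0,0],[78,0,18,-0.5,0],[78,0,17,-0.5,0],[78,0,0,0,0]]]'; python3 -c "
from h import *
s=state();print(s['opening'],go([.6291,-.0973,.037]),axes()[:,1])"
```

```text
clock: 16.9
tcp_pos: [0.6313, -0.0981, 0.0422]
tool_rot: [0.711, -0.702, -0.035, 0.022]
contact_force: [-0.5, -0.3, 0.6]
opening: 0.78
0.7798081805070892 [-2.2  5.2  1. ] [ 0.01783844  0.01210139 -0.99976765]
```

```bash
python3 -m jog '[[[78,-2,4,0.5,0],[78,0,0,0,0],[20,0,0,0,0],[20,0,0,0,0],[20,0,0,0,0],[20,0,0,0,0]]]'; python3 -c "
from h import *
s=state();print(s['opening'],go([.6291,-.0973,.037]),axes())"
```

```text
clock: 17.65
tcp_pos: [0.6299, -0.0979, 0.0398]
tool_rot: [0.71, -0.703, -0.036, 0.021]
contact_force: [0.8, -0.8, -1.2]
opening: 0.641
0.6411003921382867 [-0.8  2.8  0.6] [[ 0.996533    0.01986495 -0.08079212]
 [ 0.0805757   0.01146511  0.99668255]
 [ 0.02072534 -0.99973693  0.00982473]]
```

```bash
python3 -m jog '[[[20,0.3,-15,0.1,0],[20,0.3,-15,0.1,0],[20,0.3,-15,0.1,0],[20,0.3,-15,0.1,0],[20,0,0,0,0]]]'; python3 -c "
from h import *
s=state();print(s['opening'],s['contact_force'],s['tcp_pos'])"
```

```text
clock: 18.27
tcp_pos: [0.6305, -0.0983, 0.1056]
tool_rot: [0.71, -0.703, -0.037, 0.021]
contact_force: [0.4, -0.9, -1.9]
opening: 0.643
0.6433026833830241 [ 0.39075151 -0.86116117 -1.91655993] [ 0.63047292 -0.09829716  0.10563043]
```

```bash
python3 -m jog '[[[20,0.7,-33,0.3,0],[20,0.7,-33,0.3,0],[20,0,0,0,0]]]'
python3 - <<'E'
from h import *
np.set_printoptions(precision=4,suppress=True)
s,im,d=snap('top','t6.png')
P=pts('top',s,d); 
Z=np.full(d.shape,9.); v,u=np.nonzero(d>0); Z[v,u]=P[:,2]; X=np.zeros(d.shape+(3,)); X[v,u]=P
m=((Z>.0605)&(Z<.069)&(abs(X[...,0]-.48)<.15)&(abs(X[...,1]-.36)<.12)).astype(np.uint8)
m=cv2.morphologyEx(m,cv2.MORPH_OPEN,np.ones((5,5)))
n,l,st,_=cv2.connectedComponentsWithStats(m); k=1+st[1:,4].argmax(); q=X[l==k]
print(st[k],q.mean(0),np.median(q[:,2]),cv2.minEnclosingCircle((q[:,:2]*1000).astype(np.float32)))
w=proj('top',s,[q.mean(0)]);print(w)
s=state();print(go([q[:,0].mean(),q[:,1].mean(),.17],s),axes(s),s['tcp_pos'],s['clock'])
o=im[130:290,90:250]; o=cv2.resize(o,None,fx=3,fy=3); o=cv2.circle(o,tuple(int(t) for t in ((w[0]-[90,130])*3)),4,(255,0,0),-1); cv2.imwrite('pics/pan.png',o[:,:,::-1])
E
```

```text
clock: 18.65
tcp_pos: [0.6297, -0.0981, 0.1721]
tool_rot: [0.71, -0.703, -0.036, 0.021]
contact_force: [0.4, -0.7, -3.1]
opening: 0.645
[ 143  174   48   49 1804] [0.4983 0.3659 0.0647] 0.0647645697896117 ((498.52557373046875, 366.7701110839844), 60.2284049987793)
[[166.5637 197.9354]]
[-93.    3.8 472.9] [[ 0.9966  0.0176 -0.0807]
 [ 0.0805  0.0122  0.9967]
 [ 0.0185 -0.9998  0.0107]] [ 0.629  -0.0979  0.1704] 18.7
```

View pics/pan.png

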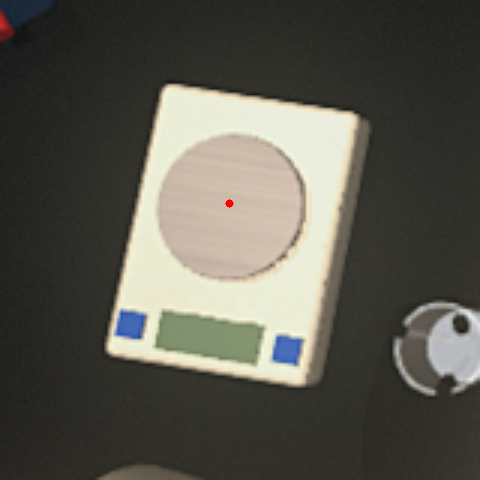

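The fitted centre (red) lies mid-pan: (0.498, 0.366), top z 0.065, radius 60 mm. Carrying the bobbin over.

```bash
python3 -m jog '[[[20,-5,0,25,0],[20,-9,0,45,0],[20,-11,0,56,0],[20,-11,0,56,0],[20,-11,0,56,0],[20,-11,0,56,0],[20,-11,0,56,0],[20,-9,0,45,0],[20,-6,0,30,0],[20,0,0,0,0]]]'; python3 -c "
from h import *
s=state();print(s['opening'],s['contact_force'],go([.4983,.3665,.17]),axes())"
```

```text
clock: 19.95
tcp_pos: [0.4945, 0.3376, 0.1595]
tool_rot: [0.711, -0.702, -0.028, 0.031]
contact_force: [0.3, -0.4, -1.9]
opening: 0.644
0.6442953826067833 [ 0.28205905 -0.39472407 -1.90403793] [  6.1 -10.2  28.6] [[ 0.99653323 -0.00482025 -0.08305595]
 [ 0.08310677  0.011529    0.99647396]
 [-0.0038457  -0.99992192  0.01188963]]
```

```bash
python3 -m jog '[[[20,3,0,15,0],[20,3,0,14,0],[20,0,20,0,0],[20,0,20,0,0],[20,0,0,0,0]]]'; python3 -c "
from h import *
s=state();print(s['opening'],s['contact_force'],go([.4983,.3665,.0926]),axes())"
```

```text
clock: 20.58
tcp_pos: [0.4984, 0.3692, 0.1171]
tool_rot: [0.71, -0.703, -0.026, 0.031]
contact_force: [-0.7, -0.2, -1.9]
opening: 0.645
0.6452258811183824 [-0.7192829  -0.20083151 -1.88890004] [-0.2 24.5 -3. ] [[ 0.99672897 -0.00661028 -0.08054605]
 [ 0.0806131   0.01059582  0.99668915]
 [-0.00573495 -0.99992201  0.01109404]]
```

```bash
python3 -m jog '[[[20,0,8,-2.5,0],[20,0,7,0,0],[20,0,4,0,0],[20,0,2,0,0],[20,0,0,0,0],[20,0,0,0,0]]]'
python3 - <<'E'
from h import *
s=state();print(s['opening'],s['contact_force'],go([.4983,.3665,.0926]))
for c in ('scene',):
    s,im,d=snap(c,'place.png',(400,150,540,290),4); print(proj(c,s,[.4983,.3665,.065]))
E
```

```text
clock: 21.32
tcp_pos: [0.4999, 0.3671, 0.0968]
tool_rot: [0.711, -0.702, -0.027, 0.029]
contact_force: [-0.3, 0.2, -2.3]
opening: 0.642
0.6417565361242202 [-0.29786337  0.21978917 -2.29878446] [-1.7  4.2 -0.5]
[[469.58775693 217.00655108]]
```

View pics/place.png

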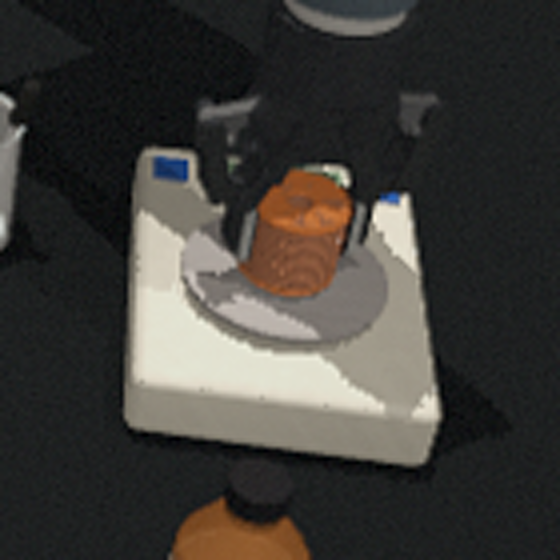

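The bobbin is held upright just above mid-pan at (295,250). Lowering in 1–1.5 mm steps until the load comes off.

```bash
python3 -m jog '[[[20,-1,2,0,0],[20,0,1,0,0],[20,0,0,0,0]]]'; python3 -m jog '[[[20,0,1.5,0,0],[20,0,0,0,0]]]'
```

```text
clock: 21.75
tcp_pos: [0.4989, 0.3671, 0.0939]
tool_rot: [0.711, -0.702, -0.027, 0.029]
contact_force: [0.5, -0.4, -1.5]
opening: 0.644
clock: 22.0
tcp_pos: [0.4989, 0.3672, 0.0924]
tool_rot: [0.711, -0.702, -0.027, 0.029]
contact_force: [-0.0, 0.5, -2.1]
opening: 0.646
```

```bash
python3 -m jog '[[[20,0,1,0,0],[20,0,0,0,0]]]'; python3 -m jog '[[[20,0,1,0,0],[20,0,0,0,0]]]'
```

```text
clock: 22.25
tcp_pos: [0.4989, 0.3672, 0.0923]
tool_rot: [0.711, -0.702, -0.027, 0.029]
contact_force: [0.3, 0.1, -3.4]
opening: 0.642
clock: 22.5
tcp_pos: [0.4989, 0.3672, 0.0923]
tool_rot: [0.711, -0.702, -0.028, 0.029]
contact_force: [-0.3, -0.2, -1.4]
opening: 0.644
```

```bash
python3 -m jog '[[[20,0,1.5,0,0],[20,0,0,0,0]]]'; python3 -m jog '[[[20,0,2,0,0],[20,0,0,0,0]]]'
```

```text
clock: 22.75
tcp_pos: [0.4988, 0.3673, 0.0922]
tool_rot: [0.711, -0.702, -0.028, 0.028]
contact_force: [0.8, -0.1, -2.1]
opening: 0.646
clock: 23.0
tcp_pos: [0.4988, 0.3673, 0.0922]
tool_rot: [0.711, -0.702, -0.029, 0.028]
contact_force: [0.3, -0.5, -1.7]
opening: 0.646
```

```bash
python3 -m jog '[[[20,0,3,0,0]]]'; python3 -m jog '[[[20,0,0,0,0]]]'
```

```text
clock: 23.12
tcp_pos: [0.4987, 0.3674, 0.0917]
tool_rot: [0.712, -0.701, -0.029, 0.027]
contact_force: [-14.9, -6.9, 42.3]
opening: 0.646
clock: 23.25
tcp_pos: [0.4988, 0.3675, 0.0923]
tool_rot: [0.712, -0.701, -0.03, 0.027]
contact_force: [-0.3, 0.2, -2.4]
opening: 0.645
```

That pressed against the pan, so contact is at z 0.0922, and the bobbin is standing on it. Releasing.

```bash
python3 -m jog '[[[78,0,0,0,0],[78,0,0,0,0],[78,0,0,0,0],[78,0,-15,0,0],[78,0,-30,0,0],[78,0,-45,0,0],[78,0,-45,0,0],[78,0,0,0,0]]]'; python3 -m jog '[[[78,-40,0,-40,0],[78,-40,0,-40,0],[78,-40,0,-40,0],[78,0,0,0,0]]]'
python3 - <<'E'
from h import *
np.set_printoptions(precision=4,suppress=True)
s,im,d=snap('top','t7.png'); P=pts('top',s,d)
b=P[(P[:,2]>.107)&(P[:,2]<.122)&(abs(P[:,0]-.498)<.07)&(abs(P[:,1]-.366)<.07)]
print('bob',len(b),b.mean(0),cv2.minEnclosingCircle((b[:,:2]*1000).astype(np.float32)))
b=P[(P[:,2]>.055)&(P[:,2]<.066)&(abs(P[:,0]-.615)<.04)&(abs(P[:,1]-.112)<.04)]
print('green',len(b),b.mean(0),cv2.minEnclosingCircle((b[:,:2]*1000).astype(np.float32)))
q=P[(abs(P[:,0]-.5375)<.03)&(abs(P[:,1])<.02)&(P[:,2]>.08)&(P[:,2]<.12)];print('wing',q.mean(0),np.percentile(q[:,2],[50,90]))
s2,i2,d2=snap('scene','sc7.png')
big=np.vstack([cv2.resize(im[60:300,90:490],(720,432))[:,:,::-1]]); cv2.imwrite('pics/fin_t.png',big)
for t in['bottle_amber','bottle_white','jar_green','beaker','spot_plate']:
    print(t,[np.round(x['centre'],3) for x in recognise(t,'top')][:1])
print(state()['clock'],state()['contact_force'])
E
```

```text
clock: 24.25
tcp_pos: [0.4987, 0.3655, 0.2335]
tool_rot: [0.712, -0.701, -0.03, 0.027]
contact_force: [0.4, -0.7, -0.5]
opening: 0.784
clock: 24.75
tcp_pos: [0.3848, 0.2329, 0.2299]
tool_rot: [0.712, -0.701, -0.029, 0.027]
contact_force: [-0.0, 0.7, -0.2]
opening: 0.779
bob 453 [0.4986 0.3648 0.1143] ((499.5482177734375, 365.9625244140625), 28.71394157409668)
green 384 [0.6161 0.1102 0.0626] ((616.6146240234375, 110.55189514160156), 28.131494522094727)
wing [0.5379 0.0004 0.0905] [0.0907 0.0927]
bottle_amber [array([0.725, 0.277, 0.092])]
bottle_white [array([ 0.736, -0.265,  0.085])]
jar_green [array([ 0.373, -0.174,  0.087])]
beaker [array([0.374, 0.196, 0.043])]
spot_plate [array([ 0.258, -0.337,  0.012])]
25.1 [-0.5902 -0.5141  0.1768]
```

View pics/fin_t.png

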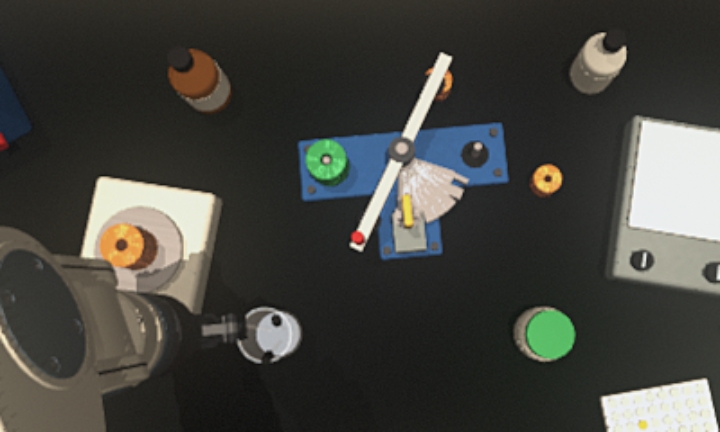

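View pics/sc7.png

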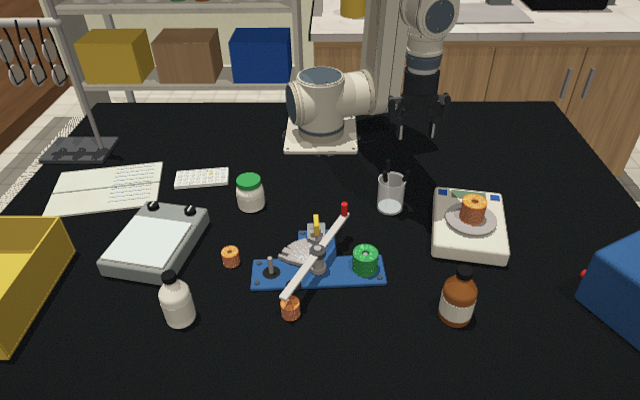

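Both views show the bobbin standing mid-pan, the green bobbin on its spindle, the bar parked, the wing home and the gripper clear of everything. Handing in.

```bash
python3 -c "
from station import *
print(close_job())"
```

```text
the job is handed in; nothing more can be done
None
```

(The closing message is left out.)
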